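# Box two vials from the roll-down dispenser

## Task

Slide the cover of the sample box all the way open, then take the two lowest vials from the sloped dispenser, one after the other, each from the stop, letting the next vial roll down to the stop each time. Lay each one gently on its side in its own groove of the box, then slide the cover fully shut. Leave the other two vials in the dispenser and do not disturb the dish, jar and flask.

Things in the scene. Friction and masses are not known exactly. Their poses are not given: they have to be found in the camera images.
- track: Sloped aluminium vial dispenser fixed to the bench, left or right of the box, on a 200 x 90 x 8 mm foot plate. Origin on the bench below the centre of the vial at the stop. The track falls towards its -x at 14 degrees; vials lie across it (along y), touching each other, with no room for a finger between. Side walls (tops 11 mm above the vial axes) begin 36 mm uphill of the end vial's centre.
- stop (a point): Centre of a vial lying at the stop, 65 mm above the bench; axes as track. The stop plate at -x is 30 mm wide, its top about 2 mm above this point. The end vial lies on a tongue 30 mm wide, so its two flat ends (50 mm apart in y) overhang, with free space beside them and below them down to the foot plate: grip it by these ends from above.
- vial_1: Closed vial, a cylinder 28 mm in diameter, 50 mm long (amber glass, paper band, white cap), about 35 g, lying on its side. Origin at its centre; y is the cylinder's axis, towards the cap; it rolls about y. At the start it is the end vial, at the stop.
- vial_2: Closed vial, a cylinder 28 mm in diameter, 50 mm long (amber glass, paper band, white cap), about 35 g, lying on its side. Origin at its centre; y is the cylinder's axis, towards the cap; it rolls about y. At the start the second from the stop; centres are 28 mm apart up the slope. When the vial before it is lifted out it rolls to the stop by itself in under 1 s.
- vial_3: Closed vial, a cylinder 28 mm in diameter, 50 mm long (amber glass, paper band, white cap), about 35 g, lying on its side. Origin at its centre; y is the cylinder's axis, towards the cap; it rolls about y. At the start the third from the stop. It stays in the dispenser and must end at the stop.
- vial_4: Closed vial, a cylinder 28 mm in diameter, 50 mm long (amber glass, paper band, white cap), about 35 g, lying on its side. Origin at its centre; y is the cylinder's axis, towards the cap; it rolls about y. At the start the fourth, topmost. It stays in the dispenser behind the third.
- samplebox: Grey box fixed to the bench, 124 (x) x 150 (y) mm, 50 mm high, walls and floor 5 mm; cover runners reach 184 mm from its middle in +x. Origin on the bench under its middle. Inside, two white V cradles (grooves along y, 36 mm long, 46 mm apart in x, lips 28 mm above the bench) each hold one vial lying along y; the vial's ends overhang, each 45 mm from the box wall.
- groove_near (a point): Where the centre of a vial lying in the groove nearer the box's -x side comes to rest: 31 mm above the bench. Axes parallel to samplebox; the vial lies along y, cap either way.
- groove_far (a point): The same for the groove nearer the box's +x side, also 31 mm above the bench.
- cover (a joint): White sliding cover of the box, 122 x 150 x 6 mm, top face 57 mm above the bench. 0 = fully shut, 0.115 m = fully open; it slides towards the box's +x, off over the runners, needs about 1 to 2 N and stays where it is left. It starts shut or up to 30 mm open.
- cover_grip (a point): Middle of the black grip bar standing on the middle of the cover, 73 mm above the bench. The bar is 40 mm long in the box's x, 14 mm thick in y and 28 mm tall, top 85 mm above the bench. Axes parallel to samplebox.
- dish: Bystander: closed flat glass dish, 90 mm across, 17 mm high, loose on the bench. Origin at the centre of its underside.
- jar: Bystander: small glass jar with white lid, 52 mm across, 65 mm high, loose. Origin at the centre of its underside.
- flask: Bystander: amber bottle with black cap, 60 mm across, 130 mm high, loose. Origin at the centre of its underside.
Things that resemble listed ones, but are neither listed nor needed, are in the scene too. Leave any blue look-alike of the vial_1 alone. Leave any blue look-alike of the vial_2 alone.

How it is judged:
On the way, in this order (a step that is already met when the one before it is completed fails the run):
1. the cover is slid open (joint above 0.1 m) (value of joint cover above 0.1 m), for 0.2 s.
2. vial 1 has been taken from the stop (over 60 mm away) and vial 2 has rolled to rest at the stop (distance between vial_1 and stop above 0.06 m and distance between vial_2 and stop below 0.008 m and linear speed of vial_2 below 0.03 m/s), for 0.2 s.
3. vial 1 lies released in one of the grooves (((x of vial_1 in the frame of groove_near between -0.006 and 0.006 m and y of vial_1 in the frame of groove_near between -0.012 and 0.012 m and z of vial_1 in the frame of groove_near between -0.005 and 0.005 m and angle between the y axis of vial_1 and the y axis of samplebox, either way round below 0.2 rad) or (x of vial_1 in the frame of groove_far between -0.006 and 0.006 m and y of vial_1 in the frame of groove_far between -0.012 and 0.012 m and z of vial_1 in the frame of groove_far between -0.005 and 0.005 m and angle between the y axis of vial_1 and the y axis of samplebox, either way round below 0.2 rad)) and contact force between the fingers and vial_1 below 0.05 N), for 0.2 s.
4. vial 2 has been taken from the stop (over 60 mm away) and vial 3 has rolled to rest at the stop (distance between vial_2 and stop above 0.06 m and distance between vial_3 and stop below 0.008 m and linear speed of vial_3 below 0.03 m/s), for 0.2 s.
5. vials 1 and 2 lie released in the two grooves (all of step 3 and ((x of vial_2 in the frame of groove_near between -0.006 and 0.006 m and y of vial_2 in the frame of groove_near between -0.012 and 0.012 m and z of vial_2 in the frame of groove_near between -0.005 and 0.005 m and angle between the y axis of vial_2 and the y axis of samplebox, either way round below 0.2 rad) or (x of vial_2 in the frame of groove_far between -0.006 and 0.006 m and y of vial_2 in the frame of groove_far between -0.012 and 0.012 m and z of vial_2 in the frame of groove_far between -0.005 and 0.005 m and angle between the y axis of vial_2 and the y axis of samplebox, either way round below 0.2 rad)) and contact force between the fingers and vial_2 below 0.05 N), for 0.2 s.
At the end, for the whole second after the job is handed in: Vials 1 and 2 lie at rest, one in each groove (centre within 6 mm across, 12 mm along and 5 mm in height of the groove's point, axis within 0.2 rad of the groove), the cover is shut to within 6 mm, vial 3 is at rest at the stop (within 8 mm) and vial 4 behind it (within 36 mm of the stop point) ((((x of vial_1 in the frame of groove_near between -0.006 and 0.006 m and y of vial_1 in the frame of groove_near between -0.012 and 0.012 m and z of vial_1 in the frame of groove_near between -0.005 and 0.005 m and angle between the y axis of vial_1 and the y axis of samplebox, either way round below 0.2 rad) and (x of vial_2 in the frame of groove_far between -0.006 and 0.006 m and y of vial_2 in the frame of groove_far between -0.012 and 0.012 m and z of vial_2 in the frame of groove_far between -0.005 and 0.005 m and angle between the y axis of vial_2 and the y axis of samplebox, either way round below 0.2 rad)) or ((x of vial_1 in the frame of groove_far between -0.006 and 0.006 m and y of vial_1 in the frame of groove_far between -0.012 and 0.012 m and z of vial_1 in the frame of groove_far between -0.005 and 0.005 m and angle between the y axis of vial_1 and the y axis of samplebox, either way round below 0.2 rad) and (x of vial_2 in the frame of groove_near between -0.006 and 0.006 m and y of vial_2 in the frame of groove_near between -0.012 and 0.012 m and z of vial_2 in the frame of groove_near between -0.005 and 0.005 m and angle between the y axis of vial_2 and the y axis of samplebox, either way round below 0.2 rad))) and linear speed of each of vial_1, vial_2, vial_3 below 0.03 m/s and value of joint cover below 0.006 m and distance between vial_3 and stop below 0.008 m and distance between vial_4 and stop below 0.036 m); the robot touches nothing.
It fails at once if a vial is dropped into the box (moving faster than 0.75 m/s, not held, over the box: a fall of about 30 mm) ((horizontal distance between vial_1 and samplebox below 0.1 m and contact force between the fingers and vial_1 below 0.05 N and linear speed of vial_1 above 0.75 m/s) or (horizontal distance between vial_2 and samplebox below 0.1 m and contact force between the fingers and vial_2 below 0.05 N and linear speed of vial_2 above 0.75 m/s)).
It fails at once if vial 3 or vial 4 leaves the dispenser (distance between vial_3 and stop above 0.09 m or distance between vial_4 and stop above 0.12 m).
It fails at once if the dish, jar or flask is moved by more than 30 mm or the jar or flask is tipped (distance of any of dish, jar, flask from where it was at the start of the episode above 0.03 m or angle between any of jar, flask's own z axis and vertical above 0.5 rad).
It also fails if it takes over 72 s, if anything falls off the work surface, if the arm or the gripper's body presses on something with over 40 N, if the wrist force passes 120 N, or if a joint passes its speed limit or range.

## Robot

A 6-joint arm with a two-finger parallel gripper is mounted at the origin on the work surface. World frame = base frame: x ahead of the robot, y to its left, z up, the work surface at z = 0. Lengths are in m, angles in rad, forces in N, time in s.
With the tool pointing down it reaches from about 0.35 to 0.775 m from the base axis. Payload 5.5 kg.
Tool frame: the origin (TCP) lies at the very end of the fingers, on their centre line; the grasp point (between the pads) lies 19 mm behind it; y points along the fingers, z is the direction in which the jaws open and shut, and the axes are right-handed (so a half turn about y gives the same grasp; the last joint's range is limited). The gripper opens to 85 mm and grips with 20 to 120 N. Pads are 22 mm wide; open, the fingers measure 114 mm over their backs; the gripper's body (76 mm by 85 mm) begins 54 mm behind the grasp point. The pads swing forward as they close: fully open they stand 13 mm farther back than shut.
Start: joints at [-1.313, 0.313, 0.046, 1.304, 0, 1.431], TCP at [0.223, -0.53, 0.231] pointing down, gripper open.
Joint ranges: [-2.76, 2.76], [-0.86, 1.69], [-1.03, 1.26], [-2.2, 2.34], [-1.47, 1.5], [-3.14, 3.14]. Speed limits (rad/s): [2.57, 2.57, 3.14, 3.14, 3.14, 3.14].

## Interface

Orientations are given as a unit quaternion [w, x, y, z].
In Python, from workcell import env gives the robot as it stands.
- The arm moves only by the shell command python3 -m inch 'ROWS' [OPENING] [FORCE]. ROWS is JSON, a list that holds one entry, the list of rows, each a list of 4 numbers: the shift along the tool's x, y, z in mm, then the turn about the tool's y in degrees. In form: [[[tx, ty, tz, spin], ...]]. A call has 1 to 10 rows; each row is the pose to reach, as a shift and turn from the pose commanded when the call began, along the tool's axes at that moment; what a row does not reach only later rows make up. A row lasts 1/10 s, in which the tool goes at most 50 mm and 8.59 degrees, less where a joint would pass 70% of its speed; a pose out of reach is approached as far as the arm can. A call with a gripper value outside its range is refused whole. OPENING is the finger opening in mm, from 0 to 85.4, set as the call begins (- or left out, the last holds). The fingers move at their own pace and stop on an object; FORCE is the grip in N (left out, the last holds). Time passes only in rows, so rows that repeat a pose let the fingers close. It gives the time, the measured TCP pose, the force and the opening at its end, in the units of the state.
- env.get_state(): the state, without advancing time (a new reading comes with each control period).
- env.read_camera(name): name is "scene" or "side" or "wrist"; returns the picture (400x640x3 uint8, blue, green, red); there is no depth.
- env.camera_model(name): a dict with "fx", "fy", "cx", "cy" (pixels), "distortion" ([k1, k2, p1, p2, k3] as OpenCV has them; the pictures are not rectified), "R" (3x3) and "t" (3): a world point X has camera coordinates R X + t; the wrist camera has in their place "mount" (4x4, takes a point from camera to tool coordinates, whose origin is the TCP and whose axes are the tool frame's). Camera axes: x right, y down, z forward; pixel columns grow to the right and rows downward; lengths in m; the calibration is good to about 2 mm. A picture is of the moment at which its call begins: read the wrist's pose just before it. camera_model takes no time and is no camera call.
- env.hand_in(): hands the job in, once; it reports no verdict.
The state is a dict: "clock": time; "joint_pos": joint angles; "qvel": joint speeds; "tau": joint torques, N m; "tcp_pos": TCP position; "orientation": TCP orientation; "wrist_force": force on the tool from outside, world axes, zero at the start; "ft_torque": the same for the moment, N m; "finger_gap": finger opening in m.
Only numpy, scipy, OpenCV 4.12 (cv2) and the standard library are available. Lean on these libraries where they do the work, as an engineer would, in place of code of your own. Each camera call takes 0.05 s, during which the arm holds its last target.

## Working session

There is one attempt and no reset: what is moved stays moved. The work goes in short steps, Python scripts to look and compute and a shell command to move; the robot and the scene stay as the last step left them, time stands still between calls to the robot, and variables do not carry over. Pictures are saved under pics/ and viewed, and the job is handed in when it is done.

```bash
ls; mkdir -p pics
cat > h.py <<'E'
from workcell import env
import numpy as np, cv2
from scipy.spatial.transform import Rotation as Rn
def snap(name,fn):
    s=env.get_state(); im=env.read_camera(name); cv2.imwrite('pics/'+fn+'.png',im); return s,im
E
python3 - <<'E'
from h import *
print(env.get_state())
for n in ("scene","side","wrist"):
    s,im=snap(n,n+'0'); print(n,env.camera_model(n))
E
```

```text
pics
{'clock': 0.0, 'joint_pos': array([-1.31259058e+00,  3.14018507e-01,  4.49783070e-02,  1.30361641e+00,
       -2.72112185e-05,  1.43119923e+00]), 'qvel': array([ 0.00063602, -0.0005368 ,  0.00212055, -0.00082197,  0.00060325,
        0.00088791]), 'tau': array([-1.45649450e-03, -4.80630934e+01,  2.98531830e+01,  1.94356567e-02,
       -1.88449494e-04, -2.40953403e-05]), 'tcp_pos': array([ 0.22260242, -0.52959963,  0.23039831]), 'orientation': array([ 0.13967038, -0.13976755,  0.69382132, -0.69250935]), 'wrist_force': array([ 0.38024247, -0.2187875 , -0.50308837]), 'ft_torque': array([ 0.04214303,  0.04217951, -0.05252406]), 'finger_gap': 0.08570767851873251}
scene {'fx': 398.7324233917838, 'fy': 398.7324233917838, 'cx': 323.93459034515865, 'cy': 196.42124570421632, 'distortion': array([-0.06777016,  0.        ,  0.        ,  0.        ,  0.        ]), 'R': array([[ 0.7930843 ,  0.60905484,  0.0083359 ],
       [ 0.48460788, -0.62262586, -0.61440398],
       [-0.36901557,  0.49131379, -0.78894757]]), 't': array([-0.53011848, -0.19023695,  1.25339833])}
side {'fx': 419.56891817193
[... 217 characters left out ...]
82],
       [-0.43869068,  0.52741782, -0.72758569],
       [ 0.47608691, -0.55028728, -0.68594836]]), 't': array([0.51177316, 0.28667972, 1.10177826])}
wrist {'fx': 355.62225780574255, 'fy': 355.62225780574255, 'cx': 319.2549424020144, 'cy': 200.8899533407998, 'distortion': array([-0.00539988,  0.        ,  0.        ,  0.        ,  0.        ]), 'mount': array([[-1.88493831e-04,  9.58764406e-01,  2.84202001e-01,
        -7.15077717e-02],
       [-7.65038044e-04, -2.84202061e-01,  9.58764102e-01,
        -1.41306974e-01],
       [ 9.99999690e-01, -3.67042241e-05,  7.87061581e-04,
         4.39278347e-05],
       [ 0.00000000e+00,  0.00000000e+00,  0.00000000e+00,
         1.00000000e+00]])}
```

View pics/scene0.png

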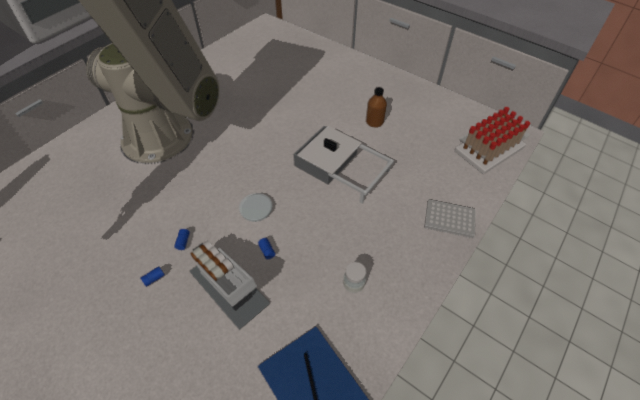

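View pics/side0.png

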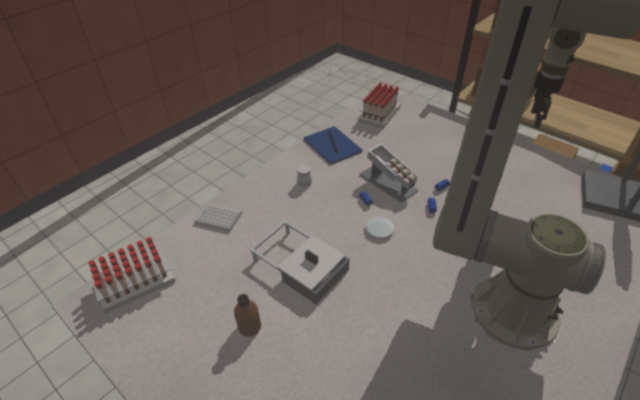

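View pics/wrist0.png

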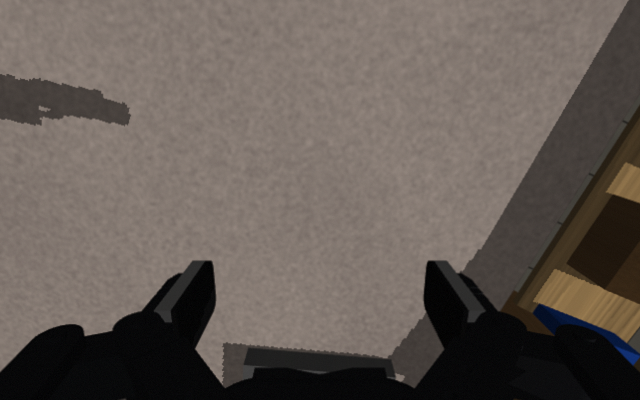

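The scene picture shows the flask at (376,108), the box with its black grip at (330,145), the dish at (257,207), the dispenser at (220,270) and the jar at (355,275). There are blue decoys near the dispenser. I'll zoom in on the box and dispenser in both views.

Run:
```python
import cv2
def z(fn,x0,y0,w,h,k,o):
    im=cv2.imread('pics/%s.png'%fn)[y0:y0+h,x0:x0+w]
    im=cv2.resize(im,None,fx=k,fy=k,interpolation=cv2.INTER_CUBIC)
    im=cv2.convertScaleAbs(im,alpha=1.3)
    for i in range(0,w,10): cv2.putText(im,str(x0+i),(i*k,8),0,.3,(0,255,255)) if i%20==0 else 0; cv2.line(im,(i*k,10),(i*k,14),(0,255,255))
    for i in range(0,h,10): cv2.putText(im,str(y0+i),(0,i*k+4),0,.3,(0,255,255))
    cv2.imwrite('pics/%s.png'%o,im)
z('scene0',285,115,130,90,6,'s_box'); z('scene0',130,215,150,120,5,'s_trk')
z('side0',240,215,120,90,6,'d_box'); z('side0',340,135,120,90,6,'d_trk')
```

```text
(no output)
```

View pics/s_box.png

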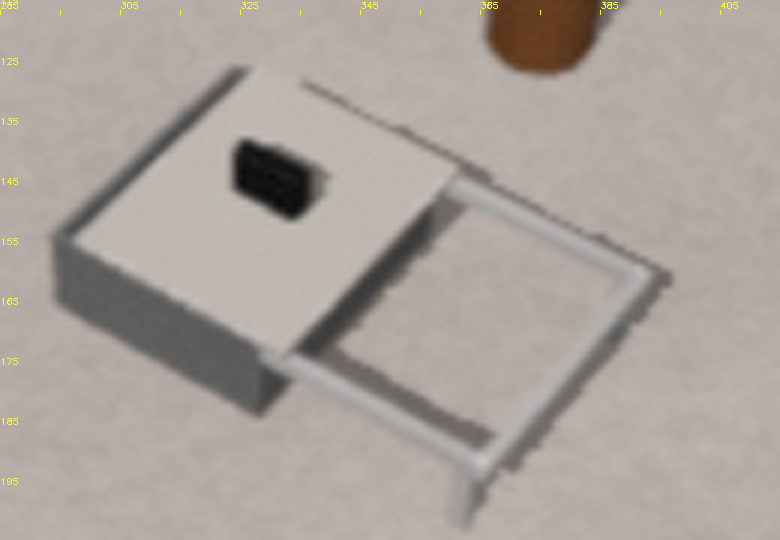

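View pics/d_box.png

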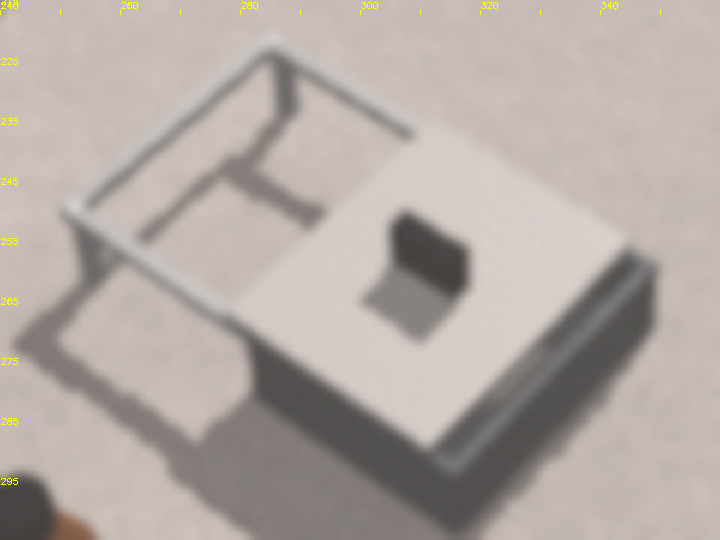

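View pics/s_trk.png

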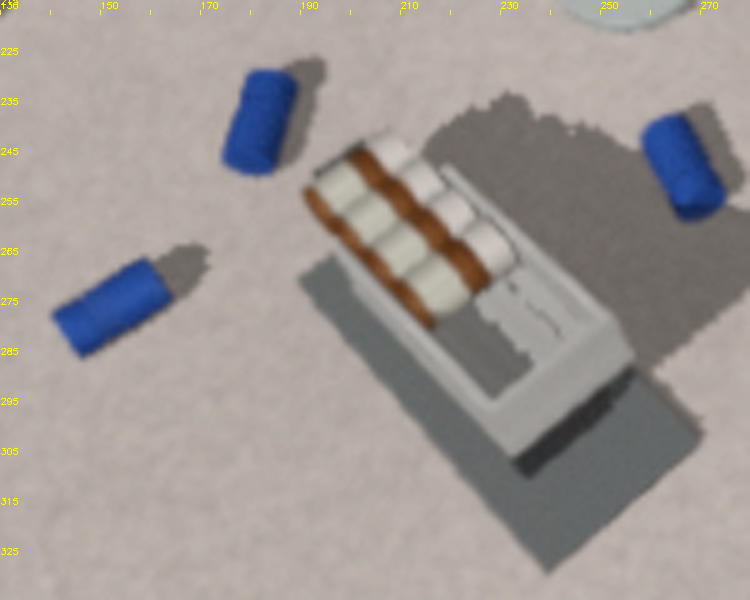

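View pics/d_trk.png

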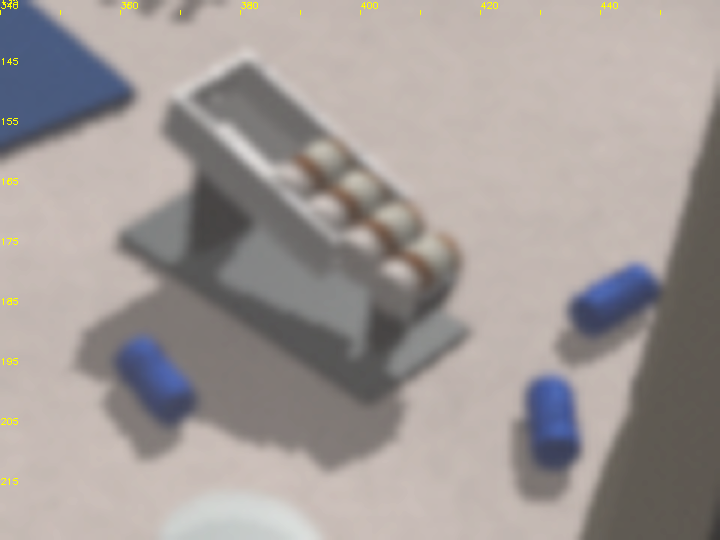

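```bash
cat > fit.py <<'E'
from h import *
from scipy.optimize import least_squares
C={n:env.camera_model(n) for n in("scene","side","wrist")}
def proj(cam,X,pose=None):
    m=C[cam]; X=np.atleast_2d(X).astype(float)
    if cam=='wrist':
        p,q=pose; Rt=Rn.from_quat(np.r_[q[1:],q[0]]).as_matrix()
        T=np.eye(4);T[:3,:3]=Rt;T[:3,3]=p; M=np.linalg.inv(T@m['mount']); R,t=M[:3,:3],M[:3,3]
    else: R,t=m['R'],m['t']
    K=np.array([[m['fx'],0,m['cx']],[0,m['fy'],m['cy']],[0,0,1]])
    return cv2.projectPoints(X,cv2.Rodrigues(R)[0],t,K,m['distortion'])[0][:,0]
def loc(x,y,a,P):
    P=np.array(P,float);c,s=np.cos(a),np.sin(a)
    return np.c_[x+c*P[:,0]-s*P[:,1],y+s*P[:,0]+c*P[:,1],P[:,2]]
E
python3 - <<'E'
from fit import *
def box(v):
    x,y,a,q,dz=v
    Ps=[(.062,-.075,0),(-.062,-.075,0),(-.062,-.075,.05+dz),(-.061+q,-.075,.057+dz),(.061+q,-.075,.057+dz),(.061+q,.075,.057+dz),(-.061+q,.075,.057+dz)]
    us=[(328,184.2),(294,165.5),(294.2,154.5),(297.5,155.5),(332.8,174.2),(360,144.2),(326.3,126.3)]
    Pd=[(-.062,.075,0),(-.062,.075,.05+dz),(-.062,-.075,.05+dz),(-.062,-.075,0),(-.061+q,.075,.057+dz),(-.061+q,-.075,.057+dz),(.061+q,.075,.057+dz),(.061+q,-.075,.057+dz)]
    ud=[(316.3,304),(315.3,293),(349.2,258.7),(348.7,269.2),(311.3,289.5),(344.7,255.8),(278.7,266.7),(314.2,236.3)]
    return np.r_[(proj('scene',loc(x,y,a,Ps))-us),(proj('side',loc(x,y,a,Pd))-ud)]
for a0 in (0,-.8):
  r=least_squares(lambda v:box(v).ravel(),[.5,.2,a0,.01,0]);print(r.x,r.cost);
print(box(r.x).round(1).tolist())
def trk(v):
    x,y,a,x0=v
    Ps=[(x0+.2,-.045,.008),(x0+.2,.045,.008),(x0,-.045,.008)]
    us=[(239.6,329.4),(270.6,301.4),(190,270.6)]
    Pd=[(x0+.2,.045,.008),(x0,.045,.008),(x0,-.045,.008)]
    ud=[(360,174.7),(401.7,200.7),(418,189.5)]
    Pv=[(0,0,.065)]
    return np.r_[(proj('scene',loc(x,y,a,Ps))-us),(proj('side',loc(x,y,a,Pd))-ud),(proj('scene',loc(x,y,a,Pv))-[(199.5,250.5)]),(proj('side',loc(x,y,a,Pv))-[(411,178.5)])]
r=least_squares(lambda v:trk(v).ravel(),[.4,-.4,-1,-.03]);print(r.x,r.cost,np.linalg.norm(r.x[:2]))
print(trk(r.x).round(1).tolist())
def bench(cam,u,z):
    return least_squares(lambda v:(proj(cam,[v[0],v[1],z])[0]-u),[.5,0]).x
print('dish',bench('scene',(257,206),.012),'jar',bench('scene',(355,285),0),bench('side',(304,180),0),'flask',bench('scene',(376,120),.0),bench('side',(248,325),.0))
for u in((182,239),(154,276),(267,248)):print('blue',bench('scene',u,.014))
E
```

```text
[ 0.48546285  0.24751933  0.0272209   0.01110015 -0.0039998 ] 8.398409109563534
[ 0.48546285  0.24751933  0.02722092  0.01110015 -0.0039998 ] 8.398409109562207
[[0.1, 0.8], [0.0, 0.4], [-1.0, 0.6], [-1.1, -0.3], [-1.4, 0.2], [1.0, -0.9], [0.8, 0.2], [-0.6, -0.1], [0.1, 1.1], [0.0, 0.2], [-0.0, -0.2], [0.4, 0.6], [1.1, -0.6], [-1.1, 0.4], [-1.7, -1.0]]
[ 0.4642514  -0.21090375 -0.1219101  -0.0096151 ] 6.7610308299256605 0.509911518455545
[[0.1, -0.6], [-0.2, 0.3], [-1.7, 0.5], [-1.3, -1.4], [0.1, 0.1], [0.4, -0.8], [0.8, -0.3], [-0.7, 2.0]]
dish [ 0.44827433 -0.0099809 ] jar [ 0.78672944 -0.0324291 ] [ 0.79220502 -0.0422224 ] flask [0.5062316  0.49281763] [0.51379809 0.48209822]
blue [ 0.37038753 -0.20508254]
blue [ 0.39767776 -0.31599586]
blue [ 0.5590214  -0.09076279]
```

```bash
cat > go.py <<'E'
import sys
from fit import *
def go(x,y,z,yaw):
    "yaw: world angle (deg) of tool z axis wanted (mod 180)"
    s=env.get_state(); q=s['orientation']; R=Rn.from_quat(np.r_[q[1:],q[0]]).as_matrix()
    d=R.T@(np.array([x,y,z])-s['tcp_pos'])*1000
    cur=np.degrees(np.arctan2(R[1,2],R[0,2]))
    # positive turn about tool y (down) = negative about world z
    sp=-((yaw-cur+90)%180-90)
    print('clock',round(s['clock'],2),'tcp',s['tcp_pos'].round(4),'z-yaw',cur.round(2),'tooly',R[:,1].round(4),'toolx',R[:,0].round(3))
    print('j',s['joint_pos'].round(2),'F',s['wrist_force'].round(1),'gap',s['finger_gap'])
    print('shift mm',d.round(1),'spin',sp.round(2),'or',(sp-180*np.sign(sp)).round(1))
go(*map(float,sys.argv[1:5]))
E
python3 go.py .44 -.22 .30 83; python3 go.py .40 -.21 .30 83
```

```text
clock 0.15 tcp [ 0.2227 -0.5297  0.2306] z-yaw -67.2 tooly [-4.0e-04  1.4e-03 -1.0e+00] toolx [-0.922 -0.387 -0.   ]
j [-1.31  0.31  0.05  1.3   0.    1.43] F [-0.  -0.4 -0.2] gap 0.08513921539533781
shift mm [-320.4  -69.1 -201.4] spin 29.8 or -150.2
clock 0.15 tcp [ 0.2227 -0.5297  0.2306] z-yaw -67.2 tooly [-4.0e-04  1.4e-03 -1.0e+00] toolx [-0.922 -0.387 -0.   ]
j [-1.31  0.31  0.05  1.3   0.    1.43] F [-0.  -0.4 -0.2] gap 0.08513921539533781
shift mm [-287.4  -69.  -226.1] spin 29.8 or -150.2
```

```bash
python3 go.py .40 -.21 .28 83
```

```text
clock 0.15 tcp [ 0.2227 -0.5297  0.2306] z-yaw -67.2 tooly [-4.0e-04  1.4e-03 -1.0e+00] toolx [-0.922 -0.387 -0.   ]
j [-1.31  0.31  0.05  1.3   0.    1.43] F [-0.  -0.4 -0.2] gap 0.08513921539533781
shift mm [-287.4  -49.  -226.1] spin 29.8 or -150.2
```

```bash
python3 -m inch '[[[-28,-5,-22,-8],[-57,-10,-45,-16],[-86,-15,-68,-24],[-115,-20,-90,-32],[-144,-25,-113,-40],[-172,-30,-136,-48],[-201,-35,-158,-56],[-230,-40,-181,-64],[-260,-45,-204,-72],[-287,-49,-226,-80]]]' 85; python3 go.py .40 -.21 .28 83
```

```text
clock: 1.15
tcp_pos: [0.4003, -0.209, 0.2805]
orientation: [0.554, -0.554, 0.439, -0.44]
wrist_force: [0.5, -0.1, 0.1]
finger_gap: 0.0846
clock 1.15 tcp [ 0.4003 -0.209   0.2805] z-yaw 13.13 tooly [ 2.e-04 -1.e-04 -1.e+00] toolx [ 0.227 -0.974  0.   ]
j [-0.66  0.06 -0.14  1.36  0.    0.68] F [ 0.5 -0.1  0.1] gap 0.08464321153281947
shift mm [ 0.9  0.5 -0.5] spin -69.87 or 110.1
```

```bash
python3 -m inch '[[[0,0,0,-8],[0,0,0,-16],[0,0,0,-24],[0,0,0,-32],[0,0,0,-40],[0,0,0,-48],[0,0,0,-56],[0,0,0,-64],[0,0,0,-70],[0,0,0,-70]]]'
python3 - <<'E'
from h import *
import pickle
s,im=snap('wrist','w1'); pickle.dump((s['tcp_pos'],s['orientation']),open('w1.pkl','wb'))
print(s['tcp_pos'],s['joint_pos'].round(2))
cv2.imwrite('pics/w1c.png',cv2.resize(im[0:300,120:560],None,fx=1.8,fy=1.8,interpolation=cv2.INTER_CUBIC))
E
```

```text
clock: 2.15
tcp_pos: [0.3996, -0.2105, 0.2801]
orientation: [0.706, -0.706, 0.045, -0.044]
wrist_force: [0.5, 0.4, 0.8]
finger_gap: 0.0851
[ 0.39961901 -0.21047101  0.28008651] [-0.66  0.06 -0.14  1.36 -0.   -0.54]
```

View pics/w1c.png

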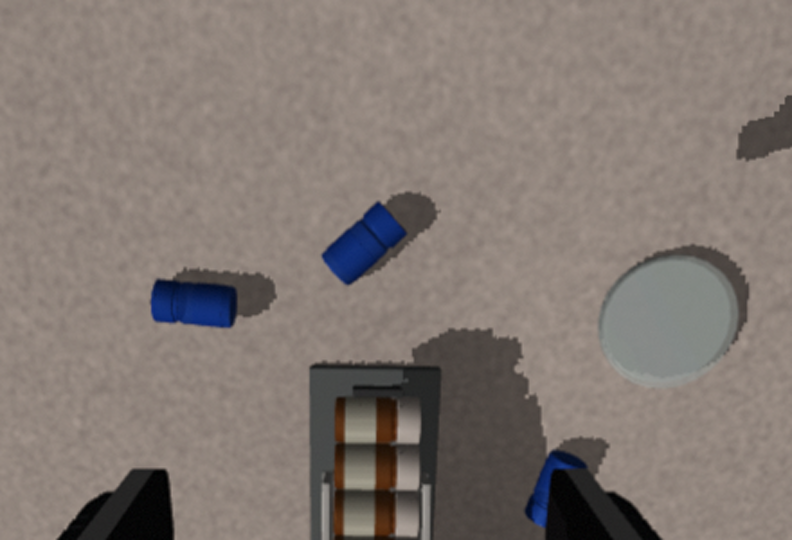

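In this wrist view, vial 1 at the stop covers about x 306–353 and y 221–247 in full-picture pixels, the foot plate's downhill edge is at row 204, and the dish is to the right at (490,178). I'll take a second wrist view from further back and lower.

```bash
python3 -m inch '[[[-15,15,0,0],[-30,30,0,0],[-45,45,0,0],[-45,60,0,0],[-45,60,0,0],[-45,60,0,0]]]'
python3 - <<'E'
from h import *
import pickle
s,im=snap('wrist','w2'); pickle.dump((s['tcp_pos'],s['orientation']),open('w2.pkl','wb'))
print(s['tcp_pos'],s['joint_pos'].round(2))
cv2.imwrite('pics/w2c.png',cv2.resize(im[150:350,220:460],None,fx=3,fy=3,interpolation=cv2.INTER_CUBIC))
im=cv2.imread('pics/w1.png')
cv2.imwrite('pics/w1d.png',cv2.resize(im[150:350,220:460],None,fx=3,fy=3,interpolation=cv2.INTER_CUBIC))
E
```

```text
clock: 2.8
tcp_pos: [0.3552, -0.205, 0.2205]
orientation: [0.706, -0.706, 0.045, -0.045]
wrist_force: [0.1, 0.1, 0.7]
finger_gap: 0.0849
[ 0.35517818 -0.20497659  0.22053638] [-0.72 -0.   -0.36  1.22 -0.   -0.59]
```

View pics/w2c.png

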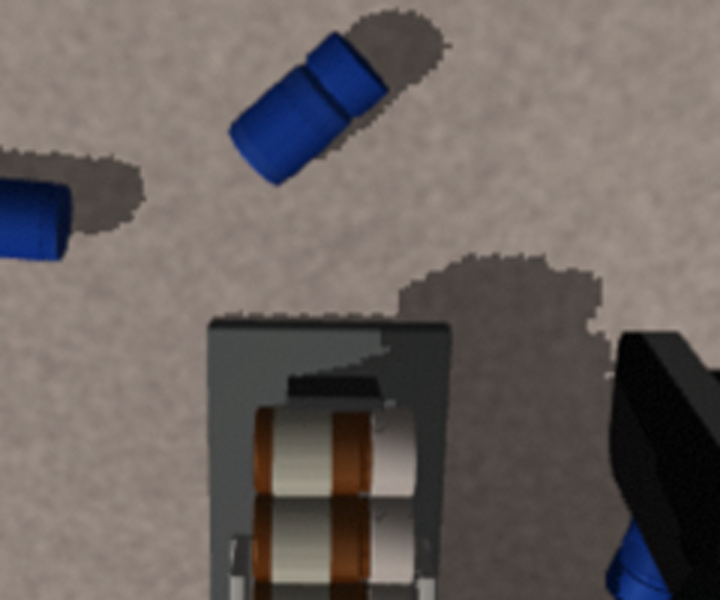

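View pics/w1d.png

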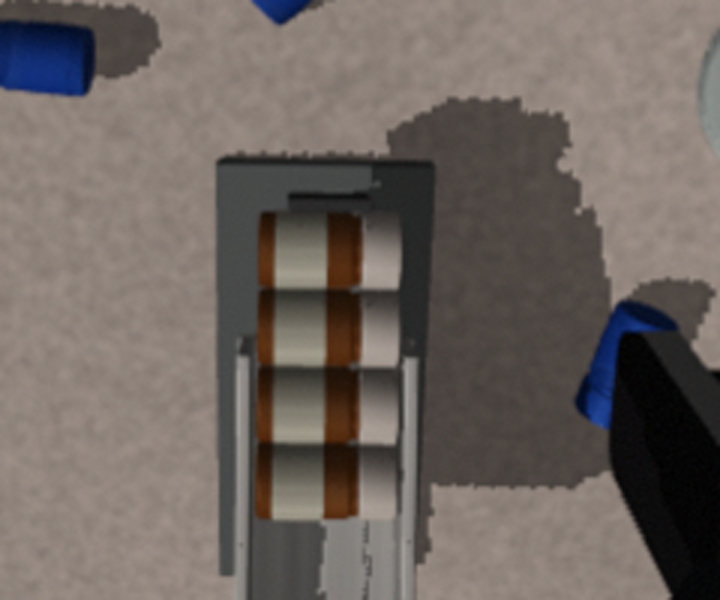

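Run:
```python
from fit import *
import pickle
P={k:pickle.load(open(k+'.pkl','rb')) for k in('w1','w2')}
th=np.linspace(0,2*np.pi,60)
def vial(x,y,z,a,k):
    s=.028*k; c=np.array([s*np.cos(np.radians(14)),0,s*np.sin(np.radians(14))])
    pts=[(c[0]+.014*np.cos(t),e,c[2]+z+.014*np.sin(t)) for e in(-.025,.025) for t in th]
    return loc(x,y,a,pts)
def res(v):
    x,y,z,a,x0=v; r=[]
    f=lambda u,w:(220+u/3,150+w/3)
    for k,L,Rr,T,vi,c1,c2 in(('w1',258,402,211,0,(218,162),(434,163)),('w2',254,417,405,0,(208,326),(450,327))):
        p=proj('wrist',vial(x,y,z,a,vi),P[k]); mn,mx=p.min(0),p.max(0)
        r+=[mn[0]-f(L,0)[0],mx[0]-f(Rr,0)[0],mn[1]-f(0,T)[1]]
        q=proj('wrist',loc(x,y,a,[(x0,-.045,.008),(x0,.045,.008)]),P[k]);r+=list((q-[f(*c1),f(*c2)]).ravel())
    p=proj('wrist',vial(x,y,z,a,3),P['w1']);r+=[p.max(0)[1]-f(0,520)[1],p.min(0)[0]-f(255,0)[0],p.max(0)[0]-f(398,0)[0]]
    return np.array(r)
r=least_squares(res,[.464,-.21,.065,-.122,-.04]);print(r.x.round(4),np.degrees(r.x[3]),r.cost);print(r.fun.round(1))
```

```text
[ 0.4706 -0.2089  0.0617 -0.1349 -0.0171] -7.728468849680044 2.363507448546625
[-0.  -0.1 -0.  -1.1 -0.4  1.  -0.  -0.2 -0.2 -0.2 -0.8  0.1  1.1  0.4
  0.3  0.3  0.1]
```

Vial 1 is measured at (0.471, -0.209, 0.062) with track yaw about -7.6°. The height agrees with 65 mm to within 3 mm. Now the box.

```bash
python3 go.py .43 .247 .28 91.5
```

```text
clock 2.85 tcp [ 0.3556 -0.2053  0.2209] z-yaw 82.74 tooly [ 6.e-04 -6.e-04 -1.e+00] toolx [ 0.992 -0.126  0.001]
j [-0.72 -0.   -0.36  1.22 -0.   -0.59] F [ 0.3 -0.4 -0.5] gap 0.0850030406104234
shift mm [ 16.7 -59.3 458. ] spin -8.76 or 171.2
```

```bash
python3 -m inch '[[[2,-10,45,-1],[4,-20,91,-2],[6,-30,137,-3],[8,-40,183,-4],[10,-50,229,-5],[12,-59,275,-6],[14,-59,321,-7],[16,-59,367,-8],[17,-59,413,-9],[17,-59,458,-9]]]'; python3 -m inch '[[[0,0,0,0],[0,0,0,0]]]'
python3 - <<'E'
from h import *
import pickle
s,im=snap('wrist','w3'); pickle.dump((s['tcp_pos'],s['orientation']),open('w3.pkl','wb'))
print(s['tcp_pos'],s['joint_pos'].round(2))
cv2.imwrite('pics/w3c.png',cv2.resize(im[100:380,160:500],None,fx=2,fy=2,interpolation=cv2.INTER_CUBIC))
E
```

```text
clock: 3.85
tcp_pos: [0.4301, 0.2499, 0.2804]
orientation: [0.707, -0.707, -0.012, 0.01]
wrist_force: [0.6, -0.1, -0.5]
finger_gap: 0.0851
clock: 4.05
tcp_pos: [0.4296, 0.2486, 0.2796]
orientation: [-0.707, 0.707, 0.012, -0.012]
wrist_force: [0.2, 0.2, 0.5]
finger_gap: 0.0852
[0.42962907 0.24859123 0.27959002] [ 0.36  0.15 -0.05  1.37 -0.    0.33]
```

View pics/w3c.png

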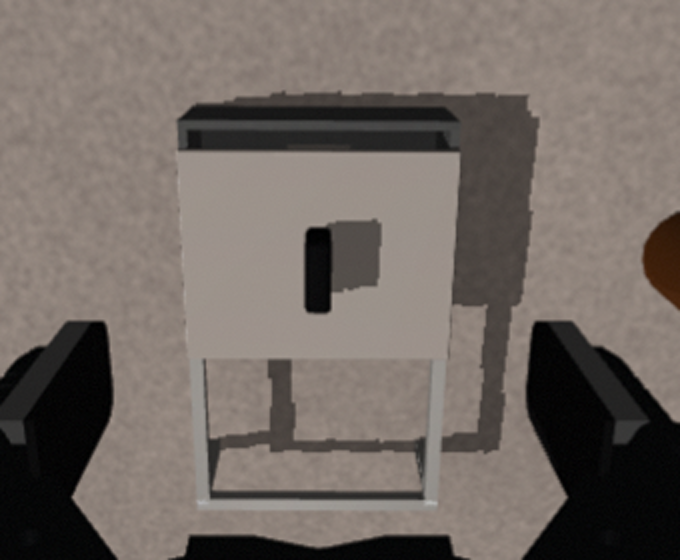

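Run:
```python
from fit import *
import pickle
P=pickle.load(open('w3.pkl','rb'))
f=lambda l:[(160+u/2,100+v/2) for u,v in l]
def box(v,full=False):
    x,y,a,q,h=v
    Pw=[(-.061+q,-.075,h),(-.061+q,.075,h),(.061+q,.075,h),(.061+q,-.075,h),(-.062,-.075,.05),(-.062,.075,.05),(q+.02,-.007,.085),(q+.02,.007,.085)]
    uw=f([(178,151),(460,151),(450,358),(188,358),(179,122),(458,122),(305,313),(331,313)])
    Ps=[(.062,-.075,0),(-.062,-.075,0),(-.061+q,-.075,h),(.061+q,-.075,h),(.061+q,.075,h),(-.061+q,.075,h)]
    us=[(328,184.2),(294,165.5),(297.5,155.5),(332.8,174.2),(360,144.2),(326.3,126.3)]
    Pd=[(-.062,.075,0),(-.062,-.075,0),(-.061+q,.075,h),(-.061+q,-.075,h),(.061+q,.075,h),(.061+q,-.075,h)]
    ud=[(316.3,304),(348.7,269.2),(311.3,289.5),(344.7,255.8),(278.7,266.7),(314.2,236.3)]
    return np.r_[2*(proj('wrist',loc(x,y,a,Pw),P)-uw),.5*(proj('scene',loc(x,y,a,Ps))-us),.5*(proj('side',loc(x,y,a,Pd))-ud)]
r=least_squares(lambda v:box(v).ravel(),[.485,.2475,.027,.01,.057]);x,y,a,q,h=r.x
print(r.x.round(4),np.degrees(a),r.cost);print((box(r.x)).round(1).tolist())
print('grip',loc(x,y,a,[(q,0,.073)]))
```

```text
[0.4847 0.2498 0.0341 0.0124 0.0553] 1.955273718798549 24.38101381246005
[[-2.4, -1.8], [1.5, -1.8], [-0.5, -0.1], [-0.2, -0.2], [-2.9, 0.1], [3.1, 0.1], [-0.1, 2.1], [1.0, 2.1], [0.3, 0.1], [0.2, -0.0], [-0.2, -0.5], [-0.2, -0.4], [0.8, -1.0], [0.6, -0.4], [-0.3, 0.3], [-0.2, 0.1], [-0.1, 0.3], [0.2, -0.4], [-0.9, 0.2], [-1.3, -0.5]]
grip [[0.497102   0.25022973 0.073     ]]
```

```bash
python3 go.py .497 .250 .065 91.96
```

```text
clock 4.1 tcp [0.4296 0.2476 0.2796] z-yaw 91.84 tooly [ 3.e-04 -4.e-04 -1.e+00] toolx [0.999 0.032 0.   ]
j [ 0.36  0.15 -0.05  1.37 -0.    0.33] F [-0.2 -0.5 -0.3] gap 0.08494158633798432
shift mm [ 67.4 214.7   0.3] spin -0.12 or 179.9
```

```bash
python3 -m inch '[[[34,30,0,0],[67,60,0,0],[67,95,0,0],[67,130,0,0],[67,160,0,0],[67,185,0,0],[67,205,0,0],[67,215,0,0],[67,215,0,0]]]' 40 30; python3 -m inch '[[[0,0,0,0],[0,0,0,0],[0,0,0,0],[0,0,0,0],[0,0,0,0],[0,0,0,0]]]' 0 30;python3 - <<'E'
from h import *
s,im=snap('wrist','w4')
print(s['tcp_pos'],s['wrist_force'].round(1))
cv2.imwrite('pics/w4c.png',im)
E
```

```text
clock: 5.0
tcp_pos: [0.4958, 0.2479, 0.0634]
orientation: [-0.707, 0.707, 0.01, -0.011]
wrist_force: [-0.5, -0.2, 0.1]
finger_gap: 0.0398
clock: 5.6
tcp_pos: [0.4977, 0.2501, 0.0659]
orientation: [0.707, -0.707, -0.012, 0.01]
wrist_force: [-0.3, 2.9, 6.0]
finger_gap: 0.0131
[0.49771257 0.25008515 0.06587956] [-0.3  2.9  6. ]
```

View pics/w4c.png

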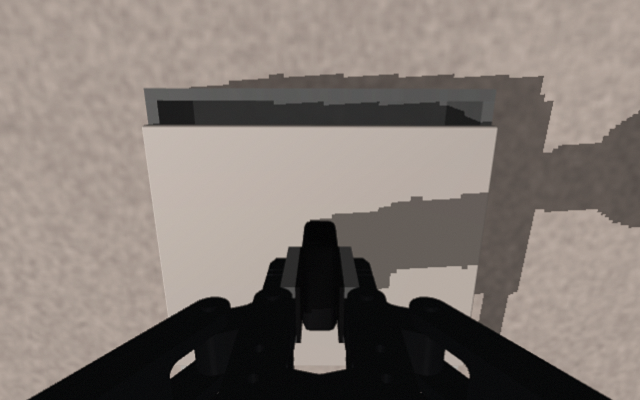

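The picture shows the bar held centrally between the pads at (320,260). Next I slide the cover open.

```bash
python3 -m inch '[[[10,0,0,0],[22,0,0,0],[34,0,0,0],[46,0,0,0],[58,0,0,0],[70,0,0,0],[82,0,0,0],[92,0,0,0],[100,0,0,0],[102,0,0,0]]]'; python3 -m inch '[[[1,0,0,0],[2,0,0,0],[2,0,0,0]]]'; python3 go.py .5 .25 .1 91.9
```

```text
clock: 6.65
tcp_pos: [0.5987, 0.253, 0.0658]
orientation: [0.707, -0.707, -0.011, 0.011]
wrist_force: [-6.1, -0.7, 12.3]
finger_gap: 0.0131
clock: 6.95
tcp_pos: [0.5987, 0.253, 0.0659]
orientation: [0.707, -0.707, -0.011, 0.012]
wrist_force: [-7.2, 0.3, 10.6]
finger_gap: 0.0133
clock 6.95 tcp [0.5987 0.253  0.0659] z-yaw 91.84 tooly [-2.e-03  2.e-04 -1.e+00] toolx [ 0.999  0.032 -0.002]
j [ 0.28  0.55 -0.01  1.01  0.    0.24] F [-7.2  0.3 10.6] gap 0.013316674216913677
shift mm [-98.8 -33.9   0.2] spin -0.06 or 179.9
```

```bash
python3 -m inch '[[[0,0,0,0],[0,0,0,0],[0,0,0,0],[0,0,0,0],[0,-15,0,0],[0,-40,0,0],[-40,-80,0,0],[-85,-120,0,0],[-125,-160,0,0],[-170,-190,0,0]]]' 40; python3 -m inch '[[[0,0,0,0],[0,0,0,0]]]'
python3 - <<'E'
from h import *
import pickle
s,im=snap('wrist','w5'); pickle.dump((s['tcp_pos'],s['orientation']),open('w5.pkl','wb'))
print(s['tcp_pos'],s['wrist_force'].round(1))
cv2.imwrite('pics/w5c.png',cv2.resize(im[100:380,160:500],None,fx=2,fy=2,interpolation=cv2.INTER_CUBIC))
E
```

```text
clock: 7.95
tcp_pos: [0.4515, 0.2478, 0.2395]
orientation: [0.707, -0.707, -0.011, 0.01]
wrist_force: [0.6, 0.3, 1.0]
finger_gap: 0.04
clock: 8.15
tcp_pos: [0.4525, 0.2483, 0.2392]
orientation: [0.707, -0.707, -0.012, 0.01]
wrist_force: [-0.6, 0.0, -0.3]
finger_gap: 0.0402
[0.45245113 0.24833402 0.23921706] [-0.6  0.  -0.3]
```

View pics/w5c.png

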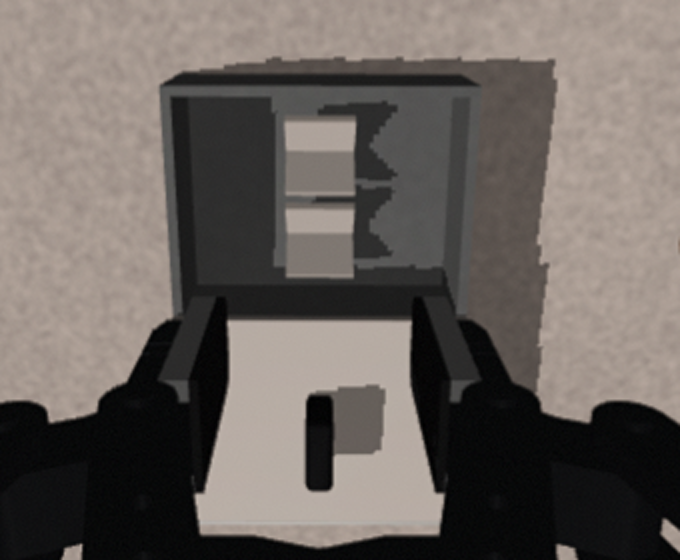

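Run:
```python
from fit import *
import pickle
P=pickle.load(open('w5.pkl','rb'))
f=lambda l:np.array([(160+u/2,100+v/2) for u,v in l])
x,y,a=.4847,.2498,.0341
L=[(-.062,-.075,.05),(-.062,.075,.05)]
print(((proj('wrist',loc(x,y,a,L),P)-[160,100])*2).round(0).tolist(),'seen (162,87),(480,87)')
def r(v):
    x,y,a,w,h=v
    L=[(g+s*w,e,.028+h) for g in(-.023,.023) for s in(-1,1) for e in(-.018,.018)]
    u=f([(285,122),(355,121),(285,193),(354,193),(285,209),(353,208),(286,277),(352,276)])
    return (proj('wrist',loc(x,y,a,L),P)-u)
for fix in(0,1):
  q=least_squares(lambda v:r(np.r_[v,0] if fix else v).ravel(),[x,y,a,.017]+([] if fix else [0]));print(q.x.round(4),q.cost,(q.fun.reshape(-1,2)*2).round(1).tolist())
# grip bar
print(((proj('wrist',loc(x,y,a,[(.135,-.007,.085),(.135,.007,.085)]),P)-[160,100])*2).round(0).tolist(),'seen (305,490),(333,490)')
```

```text
[[158.0, 88.0], [482.0, 87.0]] seen (162,87),(480,87)
[ 0.4851  0.2494  0.0305  0.019  -0.0035] 0.7588496543868868 [[-1.1, -0.6], [0.2, 0.5], [-0.2, 0.6], [-0.0, 0.7], [-0.0, -0.5], [0.8, 0.6], [-0.2, -1.3], [0.6, -0.1]]
[0.4841 0.2494 0.0305 0.0188] 1.0526875139456522 [[-1.5, -1.0], [0.6, 0.1], [-0.6, 0.2], [0.3, 0.3], [-0.4, -0.1], [1.1, 1.1], [-0.5, -0.8], [1.0, 0.3]]
[[307.0, 497.0], [335.0, 497.0]] seen (305,490),(333,490)
```

The cover is open and both V cradles are clear, at box-picture (320,155) and (320,240). The cradle lips put the box at (0.4845, 0.2495), yaw 1.85°, matching the earlier fit. Next is vial 1.

```bash
python3 go.py .4700 -.209 .18 82.5
```

```text
clock 8.2 tcp [0.4527 0.2481 0.2379] z-yaw 91.8 tooly [ 1.3e-03  1.0e-04 -1.0e+00] toolx [1.    0.031 0.001]
j [ 0.35  0.2  -0.09  1.28 -0.    0.31] F [-0.1 -0.4  0.3] gap 0.04007521964739973
shift mm [   2.9   57.9 -457.4] spin 9.3 or -170.7
```

```bash
python3 -m inch '[[[0,0,-40,1],[0,0,-86,2],[1,0,-132,3],[1,0,-178,4],[2,10,-224,5],[2,20,-270,6],[3,30,-316,7],[3,40,-362,8],[3,50,-410,9],[3,58,-457,9.3]]]' 74 20; python3 -m inch '[[[0,0,0,0],[0,0,0,0],[0,0,0,0],[0,0,0,0]]]'; python3 go.py .4700 -.209 .043 82.5;  python3 - <<'E'
from h import *
import pickle
s,im=snap('wrist','w6'); pickle.dump((s['tcp_pos'],s['orientation']),open('w6.pkl','wb'))
cv2.imwrite('pics/w6c.png',im)
E
```

```text
clock: 9.2
tcp_pos: [0.469, -0.2114, 0.1773]
orientation: [0.706, -0.705, 0.048, -0.046]
wrist_force: [0.8, -0.5, -0.1]
finger_gap: 0.0742
clock: 9.6
tcp_pos: [0.4696, -0.2075, 0.1798]
orientation: [0.706, -0.705, 0.046, -0.046]
wrist_force: [-0.2, 0.1, 0.9]
finger_gap: 0.0744
clock 9.6 tcp [ 0.4696 -0.2075  0.1798] z-yaw 82.59 tooly [-5.e-04  4.e-04 -1.e+00] toolx [ 0.992 -0.129 -0.001]
j [-0.57  0.22 -0.21  1.14  0.   -0.44] F [-0.2  0.1  0.9] gap 0.07440813323141653
shift mm [  0.7 136.8  -1.4] spin 0.09 or -179.9
```

View pics/w6c.png

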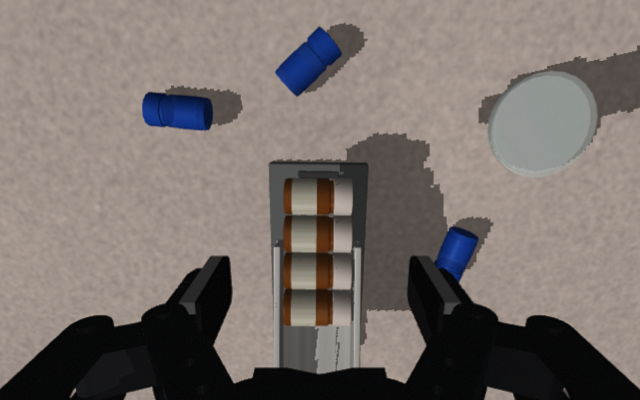

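Run:
```python
from fit import *
import pickle
P={k:pickle.load(open(k+'.pkl','rb')) for k in('w1','w2','w6')}
th=np.linspace(0,2*np.pi,60)
def vial(x,y,z,a,k):
    s=.028*k; c=np.array([s*np.cos(np.radians(14)),0,s*np.sin(np.radians(14))])
    return loc(x,y,a,[(c[0]+.014*np.cos(t),e,c[2]+z+.014*np.sin(t)) for e in(-.025,.025) for t in th])
def res(v,z=None):
    x,y,a=v[:3]; z=v[3] if z is None else z; r=[]
    for k,L,R,T,B in(('w1',306,354,220.3,323.3),('w2',304.7,359,285,None),('w6',284,353,177.5,326)):
        p=proj('wrist',vial(x,y,z,a,0),P[k]); mn,mx=p.min(0),p.max(0); r+=[mn[0]-L,mx[0]-R,mn[1]-T]
        if B: 
            p=proj('wrist',vial(x,y,z,a,3),P[k]); r+=[p.max(0)[1]-B]
    return np.array(r)
q=least_squares(res,[.47,-.209,-.13,.063]);print(q.x.round(4),q.cost,q.fun.round(1))
q=least_squares(lambda v:res(v,.065),[.47,-.209,-.13]);print(q.x.round(4),q.cost,q.fun.round(1))
```

```text
[ 0.4697 -0.2087 -0.1303  0.0628] 0.5287429109928004 [ 0.   0.1 -0.3  0.1 -0.2  0.1 -0.4 -0.5  0.5  0.5 -0.1]
[ 0.4686 -0.2085 -0.1269] 1.1949553118667227 [-0.1  0.3 -0.5  0.5 -0.4  0.4 -0.1 -0.9  0.7 -0.2  0.5]
```

```bash
python3 -m inch '[[[0,35,-1,0],[0,70,-1,0],[0,95,-1,0],[0,112,-1,0],[0,125,-1,0],[0,133,-1,0],[0,137,-1,0],[0,137,-1,0],[0,137,-1,0]]]'; python3 -m inch '[[[0,0,0,0],[0,0,0,0],[0,0,0,0],[0,0,0,0],[0,0,0,0],[0,0,0,0],[0,0,0,0]]]' 46 20;python3 - <<'E'
from h import *
s,im=snap('wrist','w7')
print(s['tcp_pos'],s['wrist_force'].round(1))
cv2.imwrite('pics/w7c.png',im)
E
```

```text
clock: 10.55
tcp_pos: [0.4699, -0.2098, 0.0438]
orientation: [-0.705, 0.706, -0.046, 0.047]
wrist_force: [0.0, -0.2, -0.4]
finger_gap: 0.074
clock: 11.25
tcp_pos: [0.4698, -0.21, 0.0437]
orientation: [-0.705, 0.706, -0.046, 0.047]
wrist_force: [-1.2, 0.5, 4.7]
finger_gap: 0.0501
[ 0.46977505 -0.21002538  0.04371783] [-1.2  0.5  4.7]
```

View pics/w7c.png

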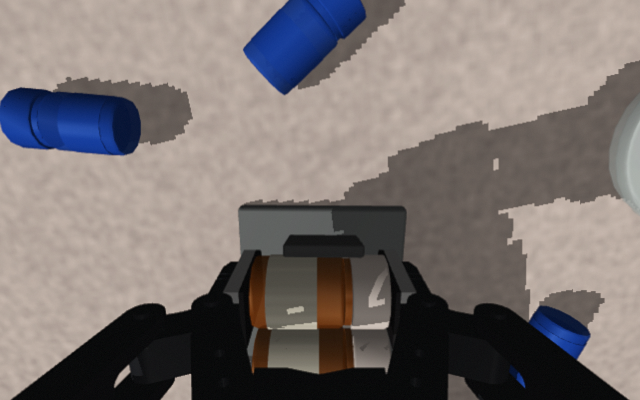

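The picture shows vial 1 held by its ends at (320,290), with vial 2 right behind it and a gap of 50.1 mm. I'll lift it quickly so vial 2 rolls in after the fingertips have cleared.

```bash
python3 -m inch '[[[0,-35,0,0],[0,-85,0,0],[0,-130,0,0],[0,-145,0,0],[0,-150,0,0],[0,-150,0,0],[0,-150,0,0],[0,-150,0,0],[0,-150,0,0],[0,-150,0,0]]]' ;python3 - <<'E'
from h import *
s,im=snap('wrist','w8')
print(s['tcp_pos'],s['wrist_force'].round(1),s['finger_gap'])
cv2.imwrite('pics/w8c.png',im)
E
```

```text
clock: 12.3
tcp_pos: [0.4689, -0.2094, 0.1921]
orientation: [0.706, -0.705, 0.047, -0.046]
wrist_force: [-0.4, -0.8, -0.5]
finger_gap: 0.0494
[ 0.46893591 -0.20944834  0.19214176] [-0.4 -0.8 -0.5] 0.049350444830012365
```

View pics/w8c.png

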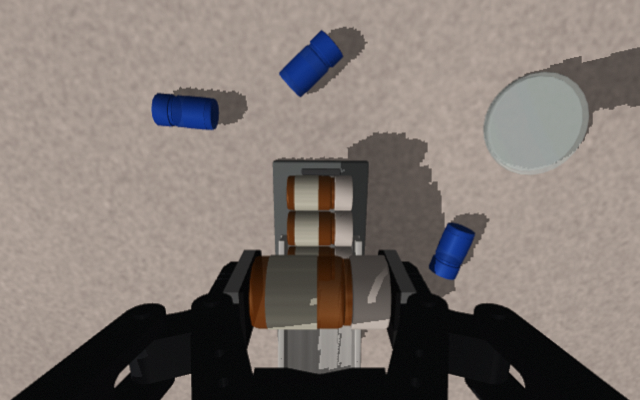

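```bash
python3 - <<'E'
from fit import *
m=C['wrist'];M=np.linalg.inv(m['mount']);K=np.array([[m['fx'],0,m['cx']],[0,m['fy'],m['cy']],[0,0,1]])
th=np.linspace(0,2*np.pi,80)
def pr(tx,ty,tz):
    P=np.array([(tx+.014*np.cos(t),ty+.014*np.sin(t),tz) for t in th])
    return cv2.projectPoints(P,cv2.Rodrigues(M[:3,:3])[0],M[:3,3],K,m['distortion'])[0][:,0]
r=least_squares(lambda v:[pr(v[0],v[1],0)[:,1].min()-255,pr(v[0],v[1],0)[:,1].max()-329],[0,-.019]);print('vial in tool',r.x)
E
python3 go.py .5075 .2502 .12 91.85
```

```text
vial in tool [ 0.00095532 -0.0175535 ]
clock 12.35 tcp [ 0.4691 -0.2095  0.1924] z-yaw 82.49 tooly [-9.e-04  5.e-04 -1.e+00] toolx [ 0.991 -0.131 -0.001]
j [-0.58  0.21 -0.19  1.17 -0.   -0.45] F [ 0.1 -1.  -0. ] gap 0.04966845136968152
shift mm [-21.9  72.6 460.8] spin -9.36 or 170.6
```

```bash
python3 -m inch '[[[-1,0,30,0],[-3,0,75,-1],[-5,0,122,-2],[-7,0,169,-3],[-10,0,216,-4],[-13,0,263,-5],[-15,0,310,-6],[-18,0,357,-7],[-20,0,404,-8],[-22,0,440,-9]]]'; python3 -m inch '[[[0,20,20,0],[0,50,20,0],[0,70,20,0],[0,70,20,0],[0,70,20,0],[0,70,20,0]]]'; python3 go.py .5075 .2502 .012 91.85
python3 - <<'E'
from h import *
s,im=snap('wrist','w9')
cv2.imwrite('pics/w9c.png',im)
E
```

```text
clock: 13.35
tcp_pos: [0.5048, 0.2322, 0.1929]
orientation: [0.707, -0.707, -0.01, 0.01]
wrist_force: [-0.1, 0.1, 0.1]
finger_gap: 0.0499
clock: 13.95
tcp_pos: [0.5055, 0.2495, 0.1244]
orientation: [0.707, -0.707, -0.01, 0.008]
wrist_force: [0.2, -0.1, -1.1]
finger_gap: 0.0498
clock 13.95 tcp [0.5055 0.2495 0.1244] z-yaw 91.47 tooly [ 2.1e-03  6.0e-04 -1.0e+00] toolx [1.    0.026 0.002]
j [ 0.32  0.34 -0.18  1.05 -0.    0.29] F [ 0.2 -0.1 -1.1] gap 0.04978545531953595
shift mm [  1.8 112.4   0.6] spin -0.38 or 179.6
```

View pics/w9c.png

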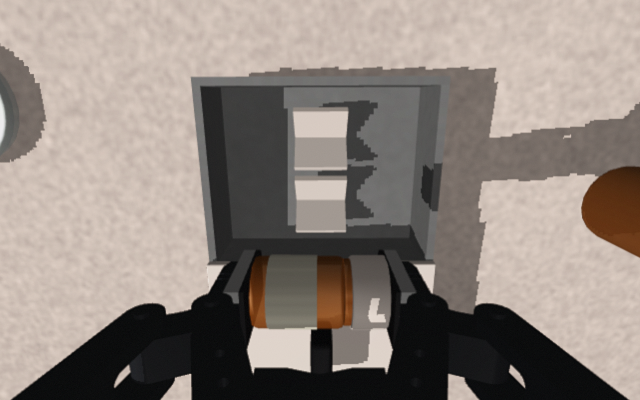

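Vial 1 is held level above the open box, with both cradles visible at (320,140) and (320,205). I'll lower it gently into the far groove.

```bash
python3 -m inch '[[[2,25,0,0],[2,55,0,0],[2,75,0,0],[2,88,0,0],[2,97,0,0],[2,102,0,0],[2,104,0,0],[2,106,0,0],[2,106,0,0],[2,106,0,0]]]'; python3 go.py .5075 .2502 .012 91.85
```

```text
clock: 15.0
tcp_pos: [0.5069, 0.2496, 0.0175]
orientation: [0.707, -0.707, -0.01, 0.009]
wrist_force: [0.2, -0.3, -0.8]
finger_gap: 0.0494
clock 15.0 tcp [0.5069 0.2496 0.0175] z-yaw 91.5 tooly [ 9.e-04  2.e-04 -1.e+00] toolx [1.    0.026 0.001]
j [ 0.32  0.45 -0.31  0.81 -0.    0.29] F [ 0.2 -0.3 -0.8] gap 0.0494099446316216
shift mm [0.6 5.5 0.6] spin -0.35 or 179.6
```

```bash
python3 -m inch '[[[0,1,0,0],[0,2,0,0],[0,3,0,0],[0,4,0,0],[0,4,0,0],[0,4,0,0]]]'; python3 -m inch '[[[0,1,0,0],[0,1.5,0,0],[0,1.5,0,0]]]'
```

```text
clock: 15.6
tcp_pos: [0.5064, 0.2494, 0.0129]
orientation: [-0.707, 0.707, 0.009, -0.009]
wrist_force: [-0.3, -0.3, 0.2]
finger_gap: 0.0494
clock: 15.9
tcp_pos: [0.5064, 0.2494, 0.0114]
orientation: [-0.707, 0.707, 0.009, -0.009]
wrist_force: [0.4, -0.6, -1.2]
finger_gap: 0.0494
```

```bash
python3 -m inch '[[[0,1,0,0],[0,2,0,0],[0,2,0,0],[0,2,0,0]]]'
```

```text
clock: 16.3
tcp_pos: [0.5076, 0.2496, 0.0101]
orientation: [0.707, -0.707, -0.01, 0.008]
wrist_force: [2.2, 0.6, 2.8]
finger_gap: 0.0496
```

Run:
```python
from h import *
s,im=snap('wrist','w10');cv2.imwrite('pics/w10c.png',im)
```

```text
(no output)
```

View pics/w10c.png

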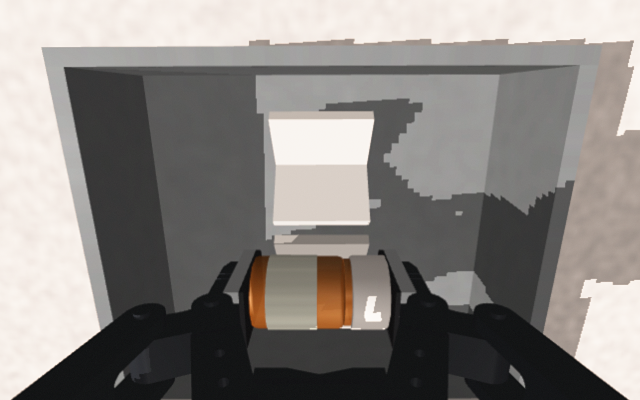

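The force shows contact and the vial sits in the far cradle at (320,292). I'll release it and rise.

```bash
python3 -m inch '[[[0,0,0,0],[0,0,0,0],[0,0,0,0],[0,0,0,0],[0,0,0,0]]]' 66; python3 -m inch '[[[0,-10,0,0],[0,-30,0,0],[0,-60,0,0],[-20,-100,0,0],[-45,-140,0,0],[-65,-180,0,0],[-65,-200,0,0],[-65,-200,0,0],[-65,-200,0,0]]]'
python3 - <<'E'
from h import *
import pickle
s,im=snap('wrist','w11'); pickle.dump((s['tcp_pos'],s['orientation']),open('w11.pkl','wb'))
print(s['tcp_pos'],s['wrist_force'].round(1))
cv2.imwrite('pics/w11c.png',cv2.resize(im[80:360,160:500],None,fx=2,fy=2,interpolation=cv2.INTER_CUBIC))
E
python3 go.py .4695 -.209 .18 82.6
```

```text
clock: 16.85
tcp_pos: [0.5061, 0.2494, 0.0092]
orientation: [-0.707, 0.707, 0.009, -0.009]
wrist_force: [0.0, 0.2, -0.3]
finger_gap: 0.0658
clock: 17.75
tcp_pos: [0.4418, 0.2479, 0.2102]
orientation: [0.707, -0.707, -0.01, 0.009]
wrist_force: [-0.1, 0.4, 0.1]
finger_gap: 0.0661
[0.44177527 0.24790236 0.21016139] [-0.1  0.4  0.1]
clock 17.8 tcp [0.4413 0.2476 0.209 ] z-yaw 91.49 tooly [-4.e-04 -2.e-04 -1.e+00] toolx [ 1.     0.026 -0.   ]
j [ 0.35  0.19 -0.17  1.21 -0.    0.33] F [-0.1 -0.8 -0.8] gap 0.06607767866614937
shift mm [  16.4   29.1 -457.2] spin 8.89 or -171.1
```

View pics/w11c.png

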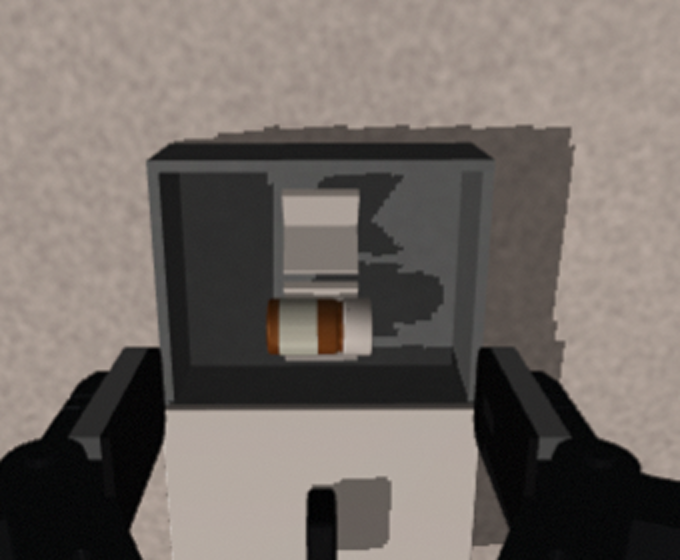

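Vial 1 lies centred in the far cradle, with crop overhangs of 16 and 14 px left and right. Next is vial 2.

```bash
python3 -m inch '[[[1,0,-35,1],[3,0,-80,2],[5,0,-126,3],[7,0,-172,4],[9,5,-218,5],[11,10,-264,6],[13,15,-310,7],[15,20,-357,8],[16,25,-405,9],[16,29,-457,9]]]' 74 20; python3 -m inch '[[[0,0,0,0],[0,0,0,0],[0,0,0,0],[0,0,0,0]]]'; python3 go.py .4695 -.209 .0435 82.6;  python3 - <<'E'
from h import *
import pickle
s,im=snap('wrist','w12'); pickle.dump((s['tcp_pos'],s['orientation']),open('w12.pkl','wb'))
cv2.imwrite('pics/w12c.png',cv2.resize(im[140:380,200:440],None,fx=2.5,fy=2.5,interpolation=cv2.INTER_CUBIC))
E
```

```text
clock: 18.8
tcp_pos: [0.4682, -0.208, 0.1785]
orientation: [0.706, -0.705, 0.048, -0.045]
wrist_force: [1.7, 0.2, -0.8]
finger_gap: 0.0742
clock: 19.2
tcp_pos: [0.4691, -0.205, 0.1803]
orientation: [0.706, -0.705, 0.046, -0.045]
wrist_force: [-0.6, 1.2, 0.6]
finger_gap: 0.0739
clock 19.2 tcp [ 0.4691 -0.205   0.1803] z-yaw 82.6 tooly [-1.e-03  7.e-04 -1.e+00] toolx [ 0.992 -0.129 -0.001]
j [-0.57  0.21 -0.21  1.15  0.   -0.44] F [-0.6  1.2  0.6] gap 0.07387516829177646
shift mm [  1.1 136.8  -4. ] spin -0.0 or 180.0
```

View pics/w12c.png

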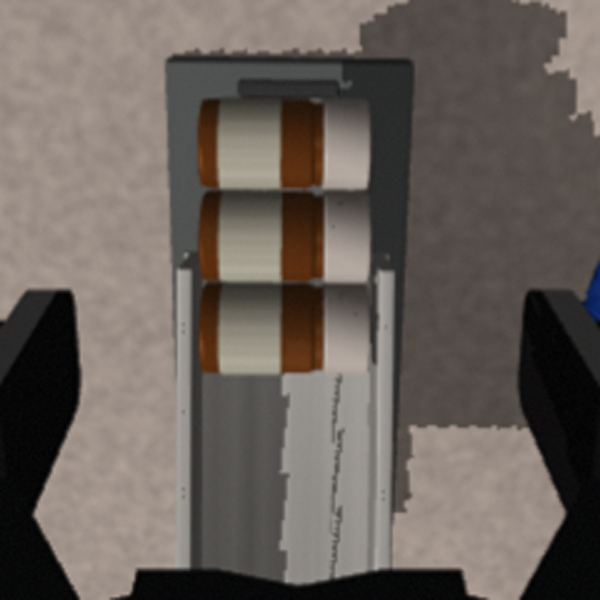

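Run:
```python
from fit import *
import pickle
P=pickle.load(open('w12.pkl','rb'))
th=np.linspace(0,2*np.pi,60)
def vial(x,y,a,k):
    s=.028*k; c=np.array([s*np.cos(np.radians(14)),0,s*np.sin(np.radians(14))])
    return loc(x,y,a,[(c[0]+.014*np.cos(t),e,c[2]+.064+.014*np.sin(t)) for e in(-.025,.025) for t in th])
def res(v):
    x,y=v; p=proj('wrist',vial(x,y,-.1285,0),P); q=proj('wrist',vial(x,y,-.1285,2),P)
    return [p.min(0)[0]-279.2,p.max(0)[0]-348,p.min(0)[1]-179.2,q.max(0)[1]-(140+373/2.5)]
q=least_squares(res,[.469,-.209]);print(q.x,q.fun)
```

```text
[ 0.46893315 -0.20959937] [-0.64276132  0.64218702 -0.62346689  0.72586799]
```

Vial 2 is at the stop at (0.469, -0.2096), within 1 mm of where vial 1 was. I'll descend and grip it.

```bash
python3 -m inch '[[[0,35,-4.5,0],[0,70,-4.5,0],[0,95,-4.5,0],[0,112,-4.5,0],[0,125,-4.5,0],[0,133,-4.5,0],[0,137,-4.5,0],[0,137,-4.5,0],[0,137,-4.5,0]]]'; python3 -m inch '[[[0,0,0,0],[0,0,0,0],[0,0,0,0],[0,0,0,0],[0,0,0,0],[0,0,0,0],[0,0,0,0]]]' 46 20
```

```text
clock: 20.15
tcp_pos: [0.4693, -0.211, 0.0444]
orientation: [-0.705, 0.706, -0.046, 0.046]
wrist_force: [0.3, -0.2, 0.2]
finger_gap: 0.074
clock: 20.85
tcp_pos: [0.4692, -0.2113, 0.0444]
orientation: [-0.705, 0.706, -0.046, 0.047]
wrist_force: [-0.5, 1.3, 4.7]
finger_gap: 0.0495
```

```bash
python3 -m inch '[[[0,-35,0,0],[0,-85,0,0],[0,-130,0,0],[0,-145,0,0],[0,-150,0,0],[0,-150,0,0],[0,-150,0,0],[0,-150,0,0],[0,-150,0,0],[0,-150,0,0]]]' ;python3 - <<'E'
from h import *
import pickle
s,im=snap('wrist','w13')
print(s['tcp_pos'],s['wrist_force'].round(1),s['finger_gap'])
E
python3 go.py .4615 .2488 .12 91.8
```

```text
clock: 21.85
tcp_pos: [0.4684, -0.2107, 0.1928]
orientation: [0.706, -0.705, 0.047, -0.046]
wrist_force: [0.0, -0.6, -0.3]
finger_gap: 0.0498
[ 0.46838514 -0.21074675  0.19281214] [ 0.  -0.6 -0.3] 0.049775816780701705
clock 21.9 tcp [ 0.4685 -0.2108  0.1931] z-yaw 82.49 tooly [-1.e-03  6.e-04 -1.e+00] toolx [ 0.991 -0.131 -0.001]
j [-0.58  0.21 -0.18  1.18 -0.   -0.45] F [-0.5 -0.8 -0.3] gap 0.04915590812008896
shift mm [-66.9  73.3 454.7] spin -9.31 or 170.7
```

View pics/w13.png

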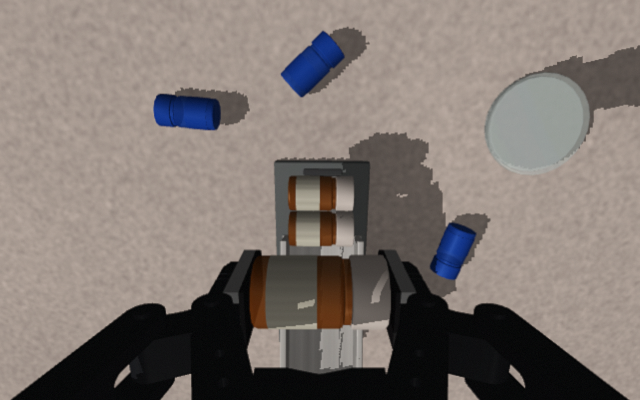

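Vial 2 is held at (320,292). Vial 3 is at the stop at (321,193) with vial 4 behind it at (321,228). I'll carry vial 2 to the near groove.

```bash
python3 -m inch '[[[-5,0,30,0],[-12,0,75,-1],[-19,0,122,-2],[-26,0,169,-3],[-33,0,216,-4],[-40,0,263,-5],[-47,0,310,-6],[-54,0,357,-7],[-61,0,404,-8],[-67,0,440,-9.3]]]'; python3 -m inch '[[[0,20,15,0],[0,50,15,0],[0,70,15,0],[0,70,15,0],[0,70,15,0],[0,70,15,0]]]'; python3 go.py .4615 .2488 .0105 91.8
```

```text
clock: 22.9
tcp_pos: [0.4594, 0.2367, 0.1936]
orientation: [0.707, -0.707, -0.012, 0.012]
wrist_force: [0.7, -0.3, -0.1]
finger_gap: 0.0497
clock: 23.5
tcp_pos: [0.4604, 0.2492, 0.125]
orientation: [0.707, -0.707, -0.012, 0.01]
wrist_force: [-0.7, -0.3, 0.5]
finger_gap: 0.0495
clock 23.5 tcp [0.4604 0.2492 0.125 ] z-yaw 91.77 tooly [ 2.1e-03  7.0e-04 -1.0e+00] toolx [1.    0.031 0.002]
j [ 0.34  0.27 -0.28  1.02 -0.    0.31] F [-0.7 -0.3  0.5] gap 0.049467329387271344
shift mm [  0.9 114.5  -0.5] spin -0.03 or 180.0
```

```bash
python3 -m inch '[[[1,25,0,0],[1,55,0,0],[1,75,0,0],[1,90,0,0],[1,99,0,0],[1,104,0,0],[1,106,0,0],[1,108,0,0],[1,108,0,0],[1,108,0,0]]]'; python3 -m inch '[[[0,1,0,0],[0,2,0,0],[0,3,0,0],[0,4,0,0],[0,4,0,0],[0,4,0,0]]]'; python3 go.py .4615 .2488 .0105 91.8
```

```text
clock: 24.5
tcp_pos: [0.4607, 0.2491, 0.0162]
orientation: [0.707, -0.707, -0.011, 0.011]
wrist_force: [0.6, 0.2, 0.4]
finger_gap: 0.0494
clock: 25.1
tcp_pos: [0.4603, 0.249, 0.0116]
orientation: [-0.707, 0.707, 0.011, -0.011]
wrist_force: [0.7, 0.3, -1.0]
finger_gap: 0.0494
clock 25.1 tcp [0.4603 0.249  0.0116] z-yaw 91.79 tooly [-2.e-04 -1.e-04 -1.e+00] toolx [ 1.     0.031 -0.   ]
j [ 0.34  0.39 -0.43  0.75 -0.    0.31] F [ 0.7  0.3 -1. ] gap 0.04944510712909678
shift mm [ 1.2  1.1 -0.2] spin -0.01 or 180.0
```

```bash
python3 -m inch '[[[0.5,1,0,0],[0.5,1,0,0],[0.5,1.5,0,0],[0.5,1.5,0,0]]]'
python3 - <<'E'
from h import *
s,im=snap('wrist','w14');print(s['wrist_force'])
E
```

```text
clock: 25.5
tcp_pos: [0.4612, 0.2491, 0.0107]
orientation: [0.707, -0.707, -0.011, 0.011]
wrist_force: [-1.3, -0.8, 3.7]
finger_gap: 0.0494
[-1.26522889 -0.77891251  3.69189297]
```

View pics/w14.png

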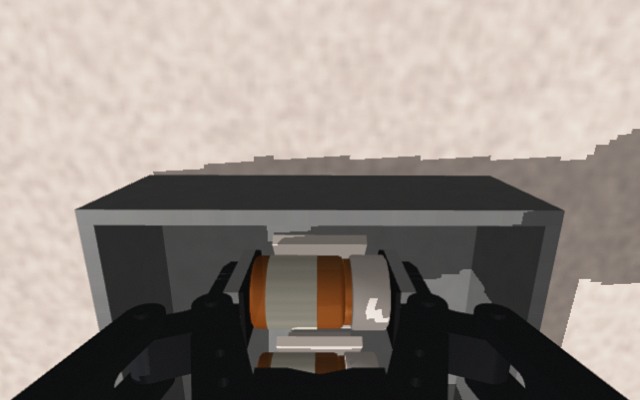

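Vial 2 sits in the near cradle at (320,292), with lips visible on both sides and 3.7 N of contact. I'll release it.

```bash
python3 -m inch '[[[0,0,0,0],[0,0,0,0],[0,0,0,0],[0,0,0,0],[0,0,0,0]]]' 66; python3 -m inch '[[[0,-10,0,0],[0,-30,0,0],[0,-65,0,0],[0,-110,0,0],[0,-150,0,0],[-10,-170,0,0],[-10,-180,0,0],[-10,-180,0,0],[-10,-180,0,0]]]'
python3 - <<'E'
from h import *
import pickle
s,im=snap('wrist','w15'); pickle.dump((s['tcp_pos'],s['orientation']),open('w15.pkl','wb'))
print(s['tcp_pos'],s['wrist_force'].round(1))
cv2.imwrite('pics/w15c.png',cv2.resize(im[80:360,160:500],None,fx=2,fy=2,interpolation=cv2.INTER_CUBIC))
E
python3 go.py .5990 .2535 .11 91.85
```

```text
clock: 26.05
tcp_pos: [0.4607, 0.249, 0.01]
orientation: [-0.707, 0.707, 0.011, -0.011]
wrist_force: [-0.4, 0.8, 0.2]
finger_gap: 0.0663
clock: 26.95
tcp_pos: [0.4506, 0.2486, 0.1892]
orientation: [-0.707, 0.707, 0.011, -0.011]
wrist_force: [-0.3, -0.2, -1.0]
finger_gap: 0.0661
[0.45064105 0.24855263 0.18924567] [-0.3 -0.2 -1. ]
clock 27.0 tcp [0.4503 0.2484 0.1887] z-yaw 91.79 tooly [-2.1e-03 -9.0e-04 -1.0e+00] toolx [ 1.     0.031 -0.002]
j [ 0.35  0.22 -0.19  1.17 -0.    0.32] F [-0.4  0.  -0.3] gap 0.06587588007856354
shift mm [148.9  78.4   0.5] spin -0.06 or 179.9
```

View pics/w15c.png

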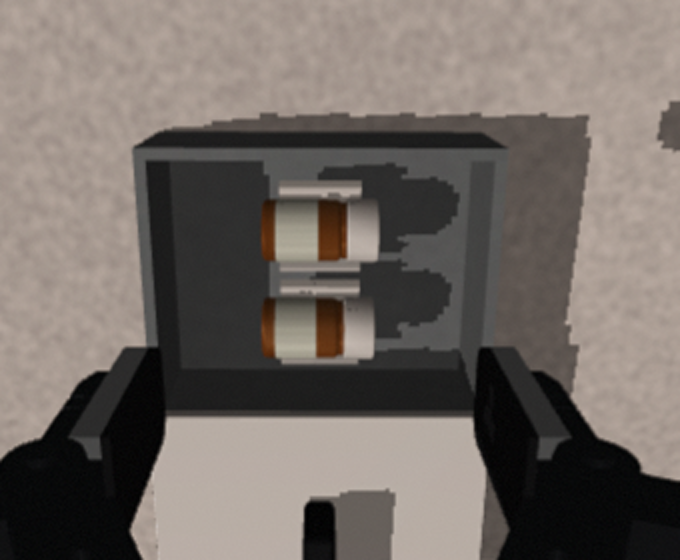

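Both vials lie in their cradles. Now I go back to the bar, with the gap at 40 mm, to shut the cover.

```bash
python3 -m inch '[[[30,10,0,0],[65,25,0,0],[105,40,0,0],[135,50,0,0],[149,60,0,0],[149,75,0,0],[149,95,0,0],[149,110,0,0],[149,120,0,0],[149,123,0,0]]]' 40 30; python3 -m inch '[[[0,0,0,0],[0,0,0,0]]]'
python3 - <<'E'
from h import *
s,im=snap('wrist','w16');print(s['tcp_pos'],s['wrist_force'].round(1))
E
```

```text
clock: 28.0
tcp_pos: [0.5982, 0.2528, 0.0643]
orientation: [-0.707, 0.707, 0.009, -0.013]
wrist_force: [-0.3, 0.3, 0.6]
finger_gap: 0.0398
clock: 28.2
tcp_pos: [0.6002, 0.2535, 0.0677]
orientation: [0.707, -0.707, -0.011, 0.011]
wrist_force: [0.2, -0.1, -0.0]
finger_gap: 0.0398
[0.60021204 0.25351717 0.0676886 ] [ 0.2 -0.1 -0. ]
```

View pics/w16.png

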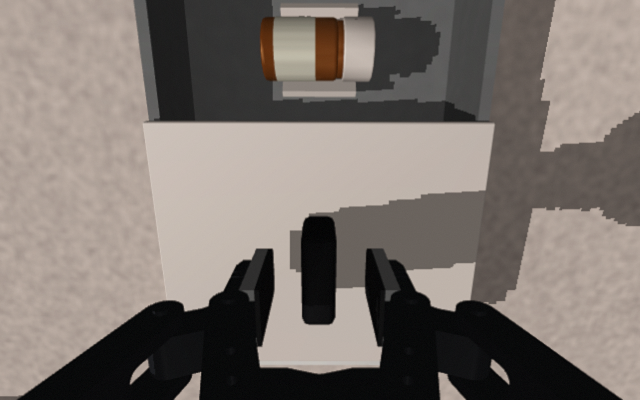

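The bar stands between the open pads at (319,270). I'll close on it and slide towards shut.

```bash
python3 -m inch '[[[0,0,0,0],[0,0,0,0],[0,0,0,0],[0,0,0,0],[0,0,0,0],[0,0,0,0]]]' 0 30; python3 -m inch '[[[-10,0,0,0],[-22,0,0,0],[-34,0,0,0],[-46,0,0,0],[-58,0,0,0],[-70,0,0,0],[-82,0,0,0],[-92,0,0,0],[-102,0,0,0],[-108,0,0,0]]]'; python3 -m inch '[[[-2,0,0,0],[-4,0,0,0],[-4,0,0,0]]]'
```

```text
clock: 28.85
tcp_pos: [0.6002, 0.2531, 0.0681]
orientation: [-0.707, 0.707, 0.011, -0.01]
wrist_force: [-1.4, -2.9, 5.5]
finger_gap: 0.0128
clock: 29.85
tcp_pos: [0.4917, 0.25, 0.0681]
orientation: [-0.707, 0.707, 0.012, -0.01]
wrist_force: [1.1, -1.4, 4.5]
finger_gap: 0.0133
clock: 30.15
tcp_pos: [0.4879, 0.2499, 0.0681]
orientation: [-0.707, 0.707, 0.012, -0.01]
wrist_force: [-0.1, -3.0, 7.3]
finger_gap: 0.0129
```

```bash
python3 -m inch '[[[-2,0,0,0],[-4,0,0,0],[-4,0,0,0],[-4,0,0,0]]]'
python3 - <<'E'
from h import *
s,im=snap('wrist','w17');print(s['tcp_pos'],s['wrist_force'].round(1))
E
```

```text
clock: 30.55
tcp_pos: [0.4853, 0.2498, 0.0681]
orientation: [0.707, -0.707, -0.012, 0.01]
wrist_force: [4.4, -2.6, 4.9]
finger_gap: 0.0137
[0.48530788 0.24980835 0.06810116] [ 4.4 -2.6  4.9]
```

View pics/w17.png

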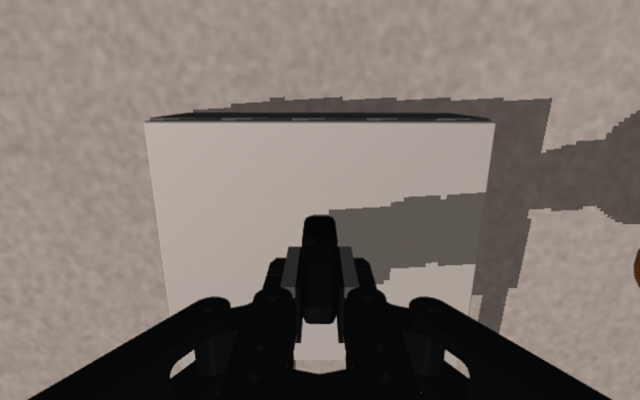

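```bash
python3 -m inch '[[[-1,0,0,0],[-1.5,0,0,0],[-1.5,0,0,0]]]';  python3 -m inch '[[[1.5,0,0,0],[1.5,0,0,0],[1.5,0,0,0],[1.5,0,0,0],[1.5,0,0,0],[1.5,-20,0,0],[0,-55,0,0],[-20,-100,0,0],[-45,-150,0,0],[-55,-190,0,0]]]' 40;python3 -m inch '[[[0,0,0,0],[0,0,0,0],[0,0,0,0]]]'
python3 - <<'E'
from h import *
s,im=snap('wrist','w18');print(s['tcp_pos'],s['wrist_force'].round(1))
cv2.imwrite('pics/w18c.png',cv2.resize(im[80:360,160:500],None,fx=2,fy=2,interpolation=cv2.INTER_CUBIC))
s,im=snap('scene','scene1')
a=cv2.resize(im[110:210,285:415],None,fx=4,fy=4,interpolation=cv2.INTER_CUBIC);b=cv2.resize(im[215:315,130:260],None,fx=4,fy=4,interpolation=cv2.INTER_CUBIC)
cv2.imwrite('pics/scene1c.png',np.vstack([a,b])[:800])
s,im=snap('side','side1')
E
```

```text
clock: 30.9
tcp_pos: [0.4853, 0.2498, 0.0681]
orientation: [0.707, -0.707, -0.013, 0.009]
wrist_force: [8.1, -2.8, 2.2]
finger_gap: 0.0131
clock: 31.9
tcp_pos: [0.4253, 0.2478, 0.2586]
orientation: [-0.707, 0.707, 0.011, -0.012]
wrist_force: [1.2, 0.9, 0.8]
finger_gap: 0.04
clock: 32.2
tcp_pos: [0.427, 0.2478, 0.2559]
orientation: [-0.707, 0.707, 0.01, -0.012]
wrist_force: [-0.9, -0.2, 0.1]
finger_gap: 0.0402
[0.42696706 0.24781955 0.25593575] [-0.9 -0.2  0.1]
```

View pics/w18c.png

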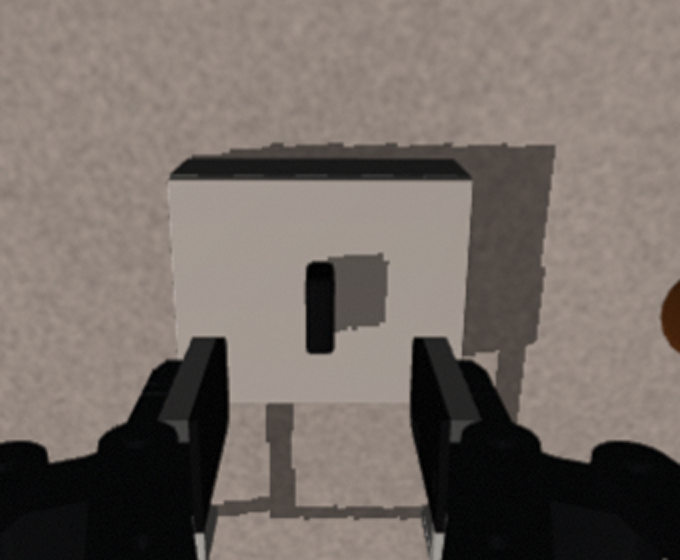

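View pics/scene1.png

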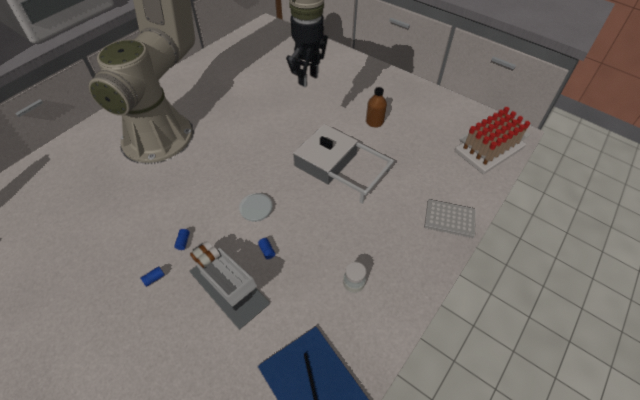

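View pics/side1.png

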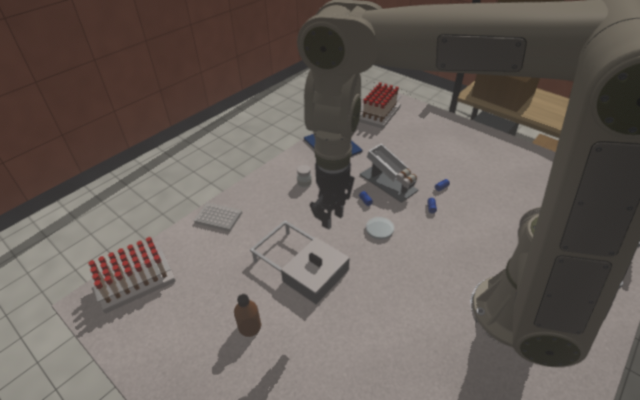

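The cover's edge now covers the end wall in the wrist view (crop row 180), so it is shut. Vials 3 and 4 are at the lower end of the dispenser, at scene (205,255). The dish, jar and flask are where they started, and the gripper touches nothing.

Run:
```python
from h import *
print(env.get_state()['clock'],env.hand_in())
```

```text
the job is handed in; nothing more can be done
32.35 None
```

I opened the cover, placed the two lowest vials in the box and shut the cover again, then handed the job in at 32.35 s of the 72 s allowed. No verdict is reported.

- **Vials 1 and 2:** vial 1 went into the far groove and vial 2 into the near one. I lowered each until I felt light contact of about 3 to 4 N before releasing it. The last view before closing showed both lying straight and centred in their cradles.
- **Cover:** it slid 115 mm back, up to its end stop, with 4 to 8 N of resistance. The last view shows it flush over the end wall.
- **Dispenser:** vial 3 is at the stop with vial 4 right behind it, as seen in the wrist and scene pictures. I judged vial 3 by eye; I measured vial 2's roll to the stop numerically, and it was within 1 mm.
- **Bystanders:** the dish, jar and flask look unmoved in the scene and side pictures.

**Small disagreements:**
- I measured vial 1 at about 62 to 63 mm high at the stop, against the stated 65 mm.
- The cradle lips fitted 3.5 mm low.
- With the cover open, the bar appeared 2 to 3 mm short of full travel. That is well above the 100 mm required, and I felt the end stop there.

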